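# Eject the spice jar and trap it on the lane

### The arm

A 6-joint arm with a two-finger parallel gripper is mounted at the origin on a cart in front of the work surface, level with it; the furniture and walls round the work are solid. World frame = base frame: x ahead of the robot, y to its left, z up, the work surface at z = 0. Lengths are in m, angles in rad, forces in N, time in s.
With the tool pointing down it reaches from about 0.25 to 0.85 m from the base axis. Payload 12.5 kg.
Tool frame: the origin (TCP) lies at the very end of the fingers, on their centre line; the grasp point (between the pads) lies env.grasp_offset behind it (env.grasp_offset is the distance from the TCP to the grasp point, in m); z points along the fingers, y is the line along which they close (so a half turn about z gives the same grasp; the last joint's range is limited). The gripper opens to 93 mm and grips with 3 to 60 N. Pads are 15 mm wide; open, the fingers measure 128 mm over their backs; the gripper's body (75 mm by 188 mm) begins 65 mm behind the grasp point.
Start: joints at [-1.322, 0.351, 1.652, -0, 1.139, -0.085], TCP at [0.18, -0.52, 0.219] pointing down, gripper open.
Joint ranges: [-2.75, 2.75], [-0.79, 2.1], [0.01, 2.65], [-1.57, 4.71], [0.07, 3.14], [-2.87, 2.87]. Speed limits (rad/s): [2.22, 2.22, 2.79, 3.14, 3.14, 3.14].

### API

Orientations are given as a rotation vector (axis times angle).
In Python, from workcell import env gives the robot as it stands.
- The arm moves only by the tool servo_tool, never from a script. Its argument "targets" is text: rows parted by semicolons, each of 7 numbers parted by spaces: the turn, a rotation vector about the tool's x, y, z in rad, then the shift along the tool's x, y, z in m, then the closure in counts, from 0 (fully open) to 255 (shut). In form: wx wy wz x y z hand; .... A call has 1 to 10 rows; each row shifts and turns the commanded pose from where the row before left it, along the tool's axes as they then stand; what a row does not reach is not made up. A row lasts 1/8 s, in which the tool goes at most 62.5 mm and 10.7 degrees, less where a joint would pass 70% of its speed; a pose out of reach is approached as far as the arm can. A call is refused whole if a number of a shift passes 0.0625 or a number of a turn 0.188, either way. A call with a gripper value outside its range is refused whole. The fingers move at their own pace and stop on an object; "grip_force" is the grip in N (left out, the last holds). Time passes only in rows, so rows that do not move let the fingers close. It gives the time, the measured TCP pose, the force, the opening and the grip force at its end, in the units of the state.
- env.read_state(): the state, without advancing time (a new reading comes with each control period).
- env.grab_frame(name): name is "side" or "top" or "wrist"; returns the picture (480x640x3 uint8, red, green, blue); there is no depth.
- env.camera_params(name): a dict with "intrinsics" (3x3 intrinsics, pixels), "extrinsics" (4x4, takes a point from world to camera coordinates). Camera axes: x right, y up, looking along -z (the intrinsics and any distortion apply to the point x, -y, -z); pixel columns grow to the right and rows downward; lengths in m; the calibration is good to about 2 mm. A picture is of the moment at which its call begins: read the wrist's pose just before it. camera_params takes no time and is no camera call; for the wrist camera it gives the pose at the moment of the call.
- env.hand_in(): hands the job in; it is judged then, once.
The state is a dict: "time": time; "joint_positions": joint angles; "joint_velocities": joint speeds; "effort": joint torques, N m; "tool_pos": TCP position; "orientation": TCP orientation; "ft_force": force on the tool from outside, world axes, zero at the start; "moment": the same for the moment, N m; "gripper_width": finger opening in m; "gripper_force": force on a finger pad.
Only numpy, scipy, OpenCV 4.12 (cv2) and the standard library are available. Lean on these libraries where they do the work, as an engineer would, in place of code of your own. Each camera call takes 0.05 s, during which the arm holds its last target. There are 200 camera calls.

### The job

Get the spice jar out of its seat in the wooden spice rack: press the orange eject key beside the lane fully down with one finger, so that the spring pops the jar out, and trap the jar with the other finger in the lane, before it slides off the low end. Only press and block: do not grasp or lift the jar, and leave everything else on the worktop where it is. Finish while holding: the key still held fully down by one finger and the jar resting against the other finger, still on the lane.

Things in the scene. Friction and masses are not known exactly. Their poses are not given: they have to be found in the camera images.
- rack: Wooden spice rack, fixed, 235 x 97 x 146 mm (high end): one lane, 43 mm wide inside, 60 mm outside, sides 13 mm above its steel floor, sloping 21 degrees. Origin on the worktop below the middle of the low, open end; x points level up the lane, y left when looking up the lane, z up; the key is on the -y side. The floor is 22 mm above the worktop at the low end and rises 0.384 mm per mm of x.
- lane (a point): Point on the lane's floor at the middle of the low, open end. x points up along the sloping floor, y across (as the rack's y), z square to the floor. The lane is 244 mm long.
- trap_point (a point): Point on the middle line of the lane's floor abreast of the key's middle, 35 mm level from the low end, 35 mm above the worktop. A fingertip over it, up to about 35 mm above it, stands in the way of the popped jar, whose cap's upper edge (43 mm above the floor there) meets it. Axes as the rack's.
- key_top (a point): Centre of the top of the orange eject key, 44 mm (along the lane) by 28 mm, flat. It lies 47 mm to the -y side of the lane's middle line, abreast of the trap point; 71 mm above the worktop when released, 61 mm when fully down (then 26 mm above the floor at the trap point). Moves with the key. Axes as the rack's.
- eject_key (a joint): Press of the eject key, m: 0 released, 0.010 fully down; straight down, 1.2 N to start, 4.2 N fully down, springs back. Its catch pin stands 6 mm out of the floor in front of the jar; from about 0.006 it is below the floor and a spring pusher shoves the jar 30 mm down the lane; then it slides on by its weight and, unless stopped, is off the low end within about half a second.
- spice_jar: Spice jar with a black cap, a round glass jar of 41 mm diameter and 105 mm length, about 0.11 kg, lying in the lane with its cap down the slope. Origin at the centre of its bottom (high end); z points along it to the cap, that is down the lane.
- spice_jar_centre (a point): Centre of the spice jar, half-way along its axis. In its seat it is 157 mm up the lane from the low end (the cap's face at 104 mm) and 20 mm square above the floor.
- lemon: Yellow lemon, 74 x 51 x 53 mm, on the worktop to the left of the lane; a bystander. Origin at the underside.
- mandarin: Orange mandarin, 58 mm wide, 47 mm high, left of the lane; a bystander. Origin at the underside.
- salt_shaker: Grey-capped salt shaker, 44 mm wide, 90 mm high, standing to the right of the lane; a bystander. Origin at the underside.
- jam_jar: Red jam jar with a dark lid, 68 mm wide, 115 mm high, farther to the right; a bystander. Origin at the underside.
Things that resemble listed ones, but are neither listed nor needed, are in the scene too. Leave any blue or pink look-alike of the spice_jar alone.

How it is judged:
On the way:
1. the eject key is pressed down past the point where it frees the jar (value of joint eject_key above 0.006 m), for 0.05 s.
At the end, for the whole second after the job is handed in: The key is held down at least 7 of its 10 mm; the jar has come at least 20 mm down from its seat and lies at rest on the lane floor, not overhanging the low end by more than about 7 mm, and a finger touches it (more than 0.03 N) (value of joint eject_key above 0.007 m and contact force between the fingers and spice_jar above 0.03 N and x of spice_jar_centre in the frame of lane between 0.045 and 0.137 m and z of spice_jar_centre in the frame of lane between 0.012 and 0.028 m and y of spice_jar_centre in the frame of lane between -0.01 and 0.01 m and linear speed of spice_jar below 0.02 m/s); the arm keeps its last pose, push and grip.
It fails at once if the jar slid off the low end of the lane (x of spice_jar_centre in the frame of lane below 0.03 m).
It fails at once if the jar was lifted off the lane floor (z of spice_jar_centre in the frame of lane above 0.034 m).
It fails at once if the jar was pressed hard (over 25 N) (contact force between the fingers and spice_jar above 25 N).
It fails at once if a bystander (lemon, mandarin, salt shaker, jam jar) was moved more than 25 mm (distance of any of lemon, mandarin, salt_shaker, jam_jar from where it was at the start of the episode above 0.025 m).
It also fails if it takes over 32 s, if anything falls off the work surface, if the arm or the gripper's body presses on something with over 40 N, if the wrist force passes 120 N, or if a joint passes its speed limit or range.

## Working session

There is one attempt and no reset: what is moved stays moved. The work goes in short steps, Python scripts to look and compute and a tool call to move; the robot and the scene stay as the last step left them, time stands still between calls to the robot, and variables do not carry over. Pictures are saved under pics/ and viewed, at most 10 in all, crops included, and the job is handed in when it is done.

Besides the shell and the picture viewer there is one more tool, called after "Request:" as name(argument=value, ...) on one line, values as JSON. servo_tool: Moves the arm, as the interface text tells. Its arguments: {"type":"object","properties":{"targets":{"type":"string"},"grip_force":{"type":"number"}},"required":["targets"]}

```bash
mkdir -p pics; python3 - <<'E'
from workcell import env
import cv2,numpy as np
for n in ("top","side"):
    f=env.grab_frame(n); cv2.imwrite(f"pics/{n}0.png",f[:,:,::-1])
    p=env.camera_params(n); print(n,np.round(p["intrinsics"],1).tolist(),np.round(p["extrinsics"],3).tolist())
s=env.read_state(); print(s, env.grasp_offset)
E
```

```text
top [[579.3, 0.0, 317.9], [0.0, 579.3, 236.7], [0.0, 0.0, 1.0]] [[-0.005, -1.0, 0.003, -0.078], [0.987, -0.004, 0.163, -0.609], [-0.163, 0.003, 0.987, -1.214], [0.0, 0.0, 0.0, 1.0]]
side [[437.4, 0.0, 323.0], [0.0, 437.4, 235.4], [0.0, 0.0, 1.0]] [[-0.939, -0.343, 0.012, 0.518], [0.149, -0.376, 0.915, -0.206], [-0.309, 0.861, 0.404, -0.733], [0.0, 0.0, 0.0, 1.0]]
{'time': 0.1, 'joint_positions': array([-1.32161756e+00,  3.51192722e-01,  1.65237647e+00,  9.75789634e-07,
        1.13906150e+00, -8.45942106e-02]), 'joint_velocities': array([ 0.00128941, -0.00143242, -0.00246624,  0.00105151, -0.00055935,
       -0.00040182]), 'effort': array([ 1.65266880e-03, -4.98027670e+01, -2.85703772e+01,  7.00560445e-02,
        2.38828553e-02, -6.34641788e-05]), 'tool_pos': array([ 0.1801364 , -0.51933676,  0.21814335]), 'orientation': array([-3.09692557e+00, -5.21686584e-01,  1.32599928e-04]), 'ft_force': array([-0.91948126, -0.37642497,  0.35756665]), 'moment': array([ 0.04278836,  0.00160704, -0.01638372]), 'gripper_force': 0.0, 'gripper_width': 0.09297946537216432} 0.0188
```

View pics/top0.png

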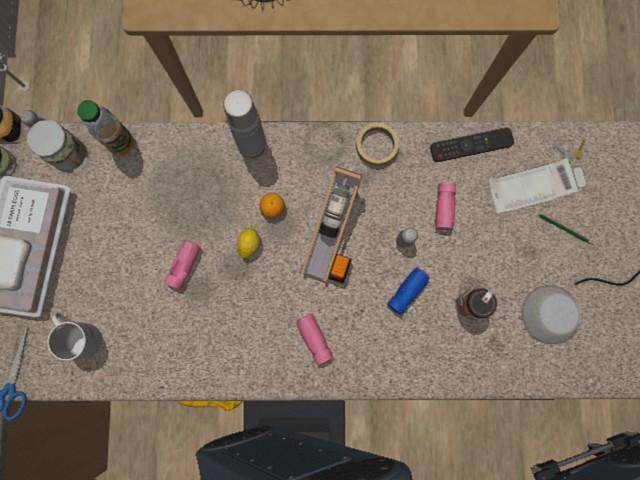

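View pics/side0.png

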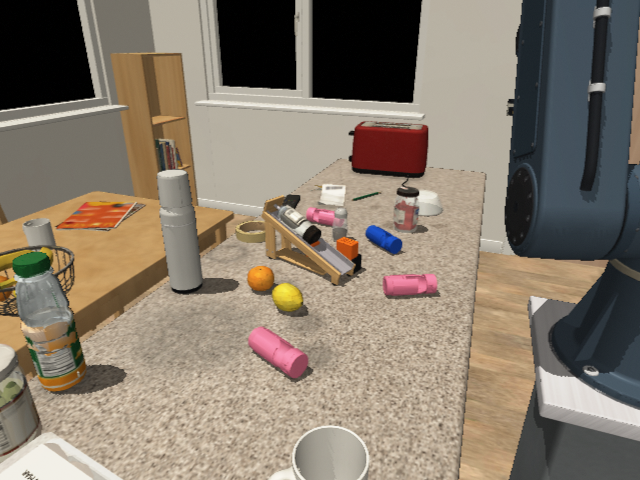

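The spice rack is in the middle of the top view. Its high end is at about (347,175), its low end at about (317,278), and the orange key is at (340,267). The clear jar with a black cap in the lane at (333,212) is the spice jar. The pink ones at (445,205), (182,265) and (314,338) and the blue one at (408,291) are look-alikes lying on the worktop. I'll confirm this in one crop.

```bash
python3 - <<'E'
import cv2
f=cv2.imread("pics/top0.png")[160:295,280:420]
cv2.imwrite("pics/crop.png",cv2.resize(f,None,fx=4.4,fy=4.4,interpolation=cv2.INTER_CUBIC))
E
```

```text
(no output)
```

View pics/crop.png

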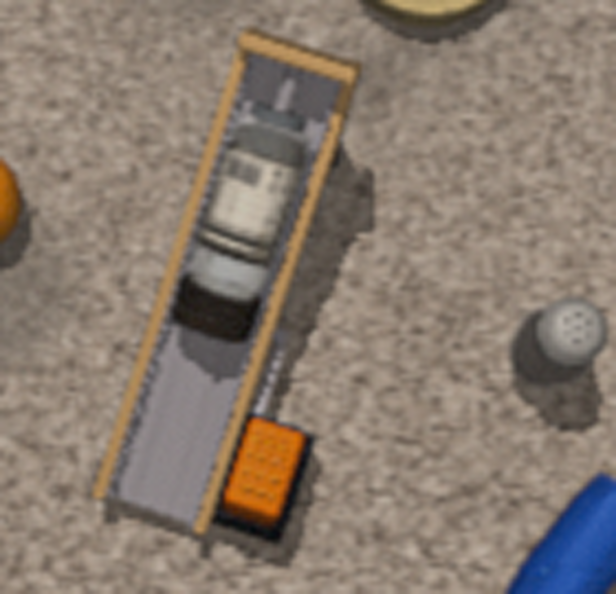

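The crop confirms it: black-capped glass jar in the lane, with the cap at crop (217,300) facing down the slope and the orange key at crop (264,465). I'll fit the rack's pose to the corner pixels.

```bash
cat > h.py <<'E'
from workcell import env
import numpy as np
from scipy.optimize import least_squares
from scipy.spatial.transform import Rotation as R
def proj(cam,P):
    p=cam if isinstance(cam,dict) else env.camera_params(cam)
    E=np.array(p["extrinsics"]);K=np.array(p["intrinsics"])
    c=np.atleast_2d(P)@E[:3,:3].T+E[:3,3]
    q=(c*[1,-1,-1])@K.T
    return q[:,:2]/q[:,2:]
def rack(v,P):
    c,s=np.cos(v[2]),np.sin(v[2])
    P=np.atleast_2d(P); return P@np.array([[c,-s,0],[s,c,0],[0,0,1]]).T+[v[0],v[1],0]
KEY=np.array([[57,-33,71],[57,-61,71],[13,-61,71],[13,-33,71]])/1e3
E
python3 - <<'E'
from h import *
obj=np.vstack([KEY,np.array([[235,30,146],[235,-30,146],[-4,30,34],[-4,-30,34]])/1e3])
crop=np.array([[255,418],[307,433],[273,518],[224,505],[240,33],[357,70],[97,495],[202,530]])
px=(crop+.5)/4.4-.5+[280,160]
f=least_squares(lambda v:(proj("top",rack(v,obj))-px).ravel(),[.4,-.05,-.3],loss='soft_l1')
v=f.x;print(v,np.round(f.fun.reshape(-1,2),1).tolist())
np.save("rack.npy",v)
print("key",rack(v,[.035,-.047,.071]),"trap",rack(v,[.035,0,.035]))
print(np.round(proj("side",rack(v,obj)),0).tolist())
E
```

```text
[ 0.52274372 -0.07138473 -0.31191702] [[-1.1, -0.2], [-0.4, 0.3], [1.2, 0.6], [-0.2, -0.4], [0.0, -8.4], [1.3, -8.3], [-1.6, 2.2], [0.7, 2.6]]
key [[ 0.54163133 -0.12685777  0.071     ]] trap [[ 0.55605486 -0.08212566  0.035     ]]
[[335.0, 241.0], [342.0, 237.0], [358.0, 242.0], [351.0, 246.0], [257.0, 199.0], [275.0, 193.0], [340.0, 274.0], [356.0, 264.0]]
```

Request:
servo_tool(targets="0 0 0.13 0 0 0 0;0 0 0.13 0 0 0 0;0 0 0.13 0 0 0 0;0 0 0.13 0 0 0 0;0 0 0.126 0 0 0 0")

```text
time: 0.72
tool_pos: [0.1802, -0.5194, 0.2183]
orientation: [-3.102, 0.495, 0.0]
ft_force: [0.4, 0.4, 0.5]
gripper_width: 0.0931
gripper_force: 0.0
```

Request:
servo_tool(targets="0 0 0 0.0227 -0.0508 0 174;0 0 0 0.0227 -0.0508 0 174;0 0 0 0.0227 -0.0508 0 174;0 0 0 0.0227 -0.0508 0 174;0 0 0 0.0227 -0.0508 0 174;0 0 0 0.0227 -0.0508 0 174;0 0 0 0.0227 -0.0508 0 174;0 0 0 0.0227 -0.0508 0 174;0 0 0 0.0227 -0.0508 0.01 174;0 0 0 0.0227 -0.0508 0.01 174")

```text
time: 1.98
tool_pos: [0.5533, -0.1043, 0.1983]
orientation: [3.103, -0.488, -0.0]
ft_force: [0.1, -0.7, 0.2]
gripper_width: 0.0297
gripper_force: 0.0
```

```bash
python3 - <<'E'
from h import *
import cv2
s=env.read_state();p=env.camera_params("wrist");f=env.grab_frame("wrist")
cv2.imwrite("pics/w1.png",f[:,:,::-1]);np.save("w1.npy",p,allow_pickle=True)
print(s["time"],s["tool_pos"],s["orientation"],s["gripper_width"],s["joint_positions"])
v=np.load("rack.npy");print(np.round(proj(p,rack(v,KEY))),proj(p,rack(v,[[-.004,.03,.034],[-.004,-.03,.034]])))
E
```

```text
1.975 [ 0.5532736  -0.10432373  0.19826207] [ 3.10333728e+00 -4.88191137e-01 -1.24754880e-05] 0.029689392574978928 [-2.69007946e-01  3.95872312e-01  1.63937560e+00 -1.02095847e-04
  1.10634238e+00  1.61389998e+00]
[[325. 201.]
 [357. 201.]
 [355. 248.]
 [325. 248.]] [[263.80288177 251.31677117]
 [320.85106191 251.30475577]]
```

View pics/w1.png

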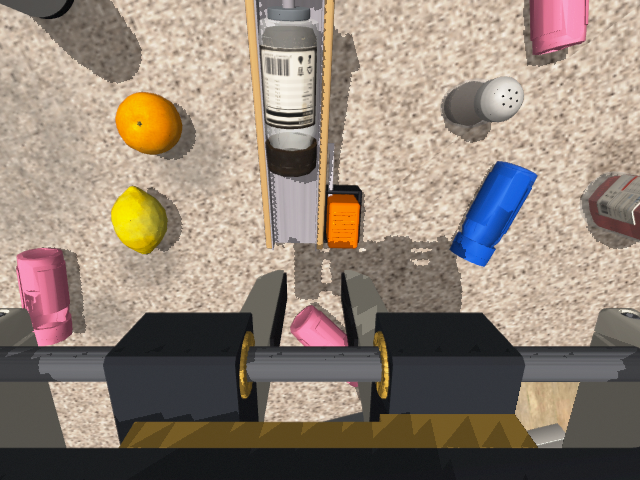

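The wrist view shows the lane ending near row 246, the key at about (344,217), and the jar cap at (291,158). The fingertips are at (285,275) and (345,275). I'll enlarge the key area and refit.

```bash
python3 - <<'E'
from h import *
import cv2
f=cv2.imread("pics/w1.png")[170:270,240:380]
cv2.imwrite("pics/w1c.png",cv2.resize(f,None,fx=5.5,fy=5.5,interpolation=cv2.INTER_CUBIC))
p=np.load("w1.npy",allow_pickle=True).item();E=np.array(p["extrinsics"]);print(-E[:3,:3].T@E[:3,3],E[2,:3],p["intrinsics"][0])
E
```

```text
[ 0.62749499 -0.12885855  0.36468781] [ 0.27447446 -0.08909019  0.95745846] [334.35805338   0.         313.57895853]
```

View pics/w1c.png

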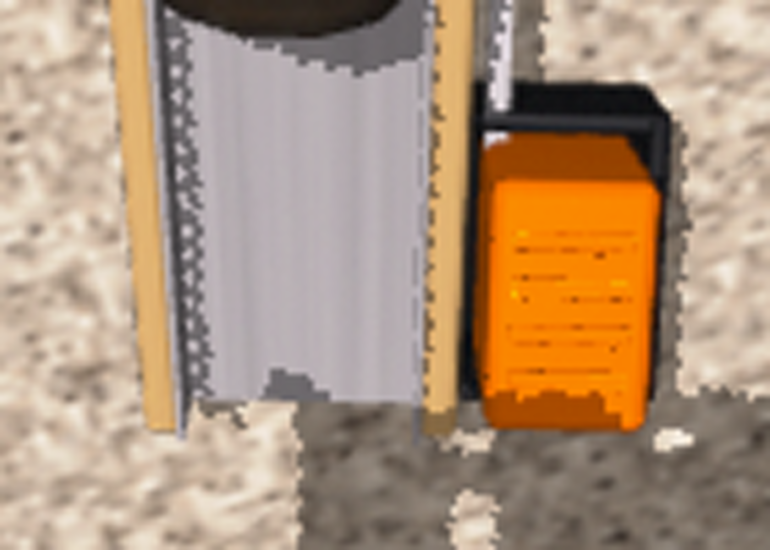

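```bash
python3 - <<'E'
from h import *
p=np.load("w1.npy",allow_pickle=True).item()
obj=np.vstack([KEY,np.array([[-4,30,34],[-4,-30,34],[101,30,75],[88,-30,70]])/1e3])
c=np.array([[493,180],[660,180],[645,430],[487,430],[145,430],[457,430],[110,0],[475,0]])
px=(c+.5)/5.5-.5+[240,170]
W=np.array([[1,1]]*4+[[1,.3]]*2+[[1,0]]*2)
f=least_squares(lambda v:((proj(p,rack(v,obj))-px)*W).ravel(),np.load("rack.npy"))
v=f.x;print(v,np.load("rack.npy"),np.round(proj(p,rack(v,obj))-px,1).tolist());np.save("rack2.npy",v)
s=env.read_state();T=R.from_rotvec(s["orientation"])
t=rack(v,[.038,-.0245,.085])[0]
print(t,"tool delta",T.inv().apply(t-s["tool_pos"]),"yaw tool x",T.apply([1,0,0]))
E
```

```text
[ 0.52318678 -0.07349524 -0.34291671] [ 0.52274372 -0.07138473 -0.31191702] [[0.3, -1.0], [1.2, -0.0], [0.6, 0.9], [-0.7, 0.0], [-0.6, 1.8], [-0.2, 3.4], [-2.3, -20.9], [1.6, -3.7]]
[ 0.55073657 -0.10934575  0.085     ] tool delta [-0.00186744  0.0105552   0.111785  ] yaw tool x [ 9.52346889e-01 -3.05016047e-01 -7.82988101e-04]
```

```bash
python3 - <<'E'
from h import *
s=env.read_state();print(s["time"],s["tool_pos"],s["orientation"],R.from_rotvec(s["orientation"]).as_matrix().round(4).tolist(),s["gripper_width"])
for n in("rack.npy","rack2.npy"):
    v=np.load(n);print(rack(v,[.038,-.0245,.085]),rack(v,[.035,-.047,.071]))
E
```

```text
2.025 [ 0.5557607  -0.10006844  0.19680105] [-3.10218333e+00  4.84656640e-01  8.07969110e-04] [[0.9523, -0.305, -0.0002], [-0.305, -0.9523, 0.0018], [-0.0008, -0.0017, -1.0]] 0.029503221344616182
[[ 0.55139145 -0.10636411  0.085     ]] [[ 0.54163133 -0.12685777  0.071     ]]
[[ 0.55073657 -0.10934575  0.085     ]] [[ 0.54034594 -0.12952705  0.071     ]]
```

Request:
servo_tool(targets="0 0 0.02 0 0.0036 0.02 174;0 0 0 0 0 0.02 174;0 0 0 0 0 0.02 174;0 0 0 0 0 0.015 174;0 0 0 0 0 0 174;0 0 0 0 0 0 174;0 0 0 0 0 0 174")

```text
time: 2.9
tool_pos: [0.5515, -0.1095, 0.1244]
orientation: [3.098, -0.519, 0.002]
ft_force: [-0.5, 0.5, -0.8]
gripper_width: 0.0294
gripper_force: 0.0
```

```bash
python3 - <<'E'
from h import *
import cv2
s=env.read_state();p=env.camera_params("wrist");f=env.grab_frame("wrist")
np.save("w2.npy",p,allow_pickle=True)
print(s["time"],s["tool_pos"],s["orientation"],s["gripper_width"])
im=f[:,:,::-1].copy()
for n,c in(("rack.npy",(255,0,0)),("rack2.npy",(0,255,0))):
    v=np.load(n)
    for q in proj(p,rack(v,np.vstack([KEY,[[0,.0,.022],[-.004,.03,.034],[-.004,-.03,.034]]]))): print(q.round()); cv2.circle(im,tuple(int(a) for a in q),2,c,-1)
cv2.imwrite("pics/w2.png",cv2.resize(im[150:420,180:480],None,fx=2.2,fy=2.2,interpolation=cv2.INTER_CUBIC))
E
```

```text
2.9 [ 0.55153697 -0.10945638  0.12436996] [ 3.09820988e+00 -5.19430524e-01  1.91174219e-03] 0.029387749068742343
[321. 223.]
[362. 222.]
[360. 281.]
[321. 282.]
[283. 272.]
[246. 283.]
[317. 282.]
[326. 223.]
[367. 223.]
[363. 282.]
[325. 282.]
[285. 271.]
[248. 281.]
[319. 281.]
```

View pics/w2.png

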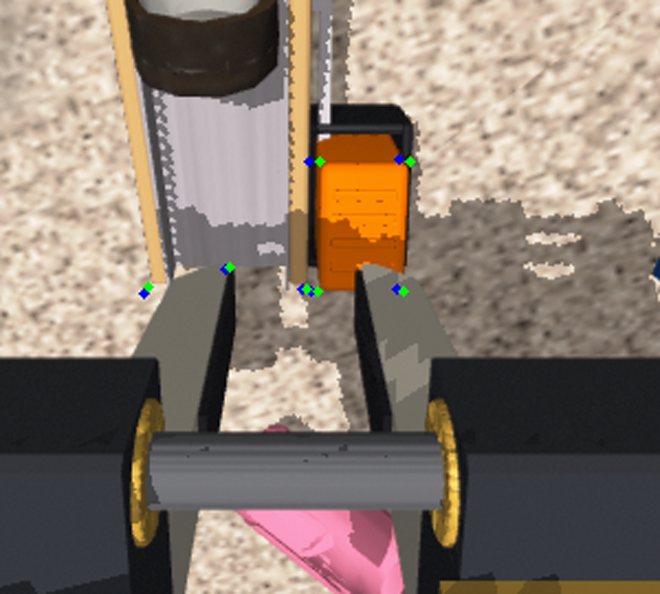

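The rack2 fit (green) sits on the key and the lane edges, and the fingers line up with the lane middle and the key. I'll descend to just above the key.

Request:
servo_tool(targets="0 0 0 0 0 0.015 162;0 0 0 0 0 0.015 162;0 0 0 0 0 0.01 162;0 0 0 0 0 0.008 162;0 0 0 0 0 0 162;0 0 0 0 0 0 162;0 0 0 0 0 0 162")

```text
time: 3.82
tool_pos: [0.5514, -0.1094, 0.076]
orientation: [3.098, -0.519, 0.001]
ft_force: [0.5, 0.1, -0.1]
gripper_width: 0.0337
gripper_force: 0.0
```

Request:
servo_tool(targets="0 0 0 0 0 0.005 162;0 0 0 0 0 0.005 162;0 0 0 0 0 0.003 162;0 0 0 0 0 0.0015 162;0 0 0 0 0 0 162;0 0 0 0 0 0 162;0 0 0 0 0 0 162;0 0 0 0 0 0 162")

```text
time: 4.82
tool_pos: [0.5514, -0.1094, 0.0616]
orientation: [3.098, -0.519, 0.001]
ft_force: [-0.4, -0.1, 8.7]
gripper_width: 0.0337
gripper_force: 4.4
```

```bash
python3 - <<'E'
from h import *
import cv2
print(env.read_state())
a=env.grab_frame("wrist")[100:420,180:480];b=env.grab_frame("side")[180:300,240:390]
a=cv2.resize(a,(400,427));b=cv2.resize(b,(400,320),interpolation=cv2.INTER_CUBIC)
o=np.zeros((427,800,3),np.uint8);o[:,:400]=a;o[:320,400:]=b
cv2.imwrite("pics/end.png",o[:,:,::-1])
E
```

```text
{'time': 4.825, 'joint_positions': array([-2.78613697e-01,  5.78881231e-01,  1.73924049e+00, -7.32840640e-05,
        8.22844337e-01,  1.62434341e+00]), 'joint_velocities': array([ 6.16998723e-06, -3.85989113e-05,  1.18683464e-03, -3.07575441e-04,
       -1.84998789e-03, -2.83590667e-04]), 'effort': array([-1.80025999e-01, -5.15881133e+01, -2.01929748e+01,  9.23118205e-02,
       -2.47135134e-01,  1.96187978e-02]), 'tool_pos': array([ 0.55141764, -0.10938565,  0.06163237]), 'orientation': array([ 3.09825608e+00, -5.19263992e-01,  9.68506703e-04]), 'ft_force': array([-0.43297236, -0.14669923,  8.68971568]), 'moment': array([-0.04442518,  0.15049073, -0.02836285]), 'gripper_force': 4.363850314985029, 'gripper_width': 0.03369213293684682}
```

View pics/end.png

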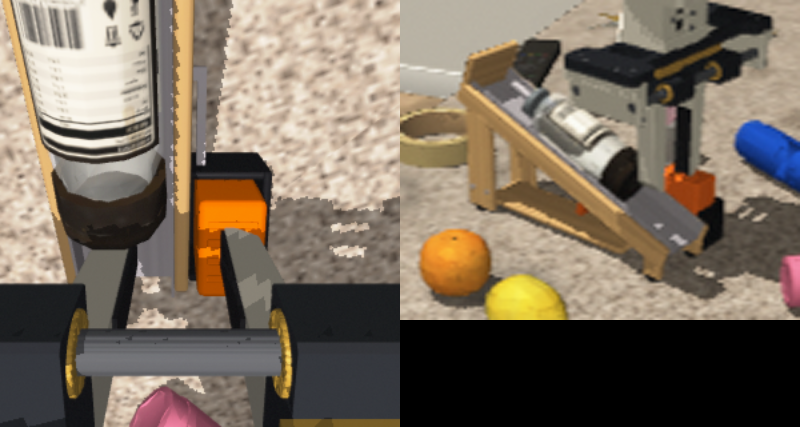

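The wrist view shows the jar's cap against the left fingertip and the other finger pressing the key. Force is 8.7 N, above the 4.2 N full-travel force, so the key is on its stop. The side view shows the jar lying on the lane. I'm handing in.

```bash
python3 -c "
from workcell import env
print(env.hand_in())"
```

```text
the job is handed in; nothing more can be done
None
```

I handed the job in with one finger holding the eject key fully down and the popped jar resting against the other finger on the lane; hand-in returned no verdict, and I judged finger-to-jar contact from the camera views, not from a force reading.

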